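# Store the butterfly plaque in the double-leaf ware chest

## Task

Put the butterfly plaque away in the wooden ware chest: swing the active leaf (dark handle) well up, only then draw the passive leaf's red flush bolt right back and swing the passive leaf (brass handle) well up too, and lay the plaque gently flat on the chest floor between the little blue pot and the orange brick, letting go of it. Then close up: passive leaf fully down, its bolt thrown fully home, and the active leaf fully down over it. Leave the pot and brick standing where they are and don't disturb the other things on the table.

Things in the scene. Friction and masses are not known exactly. Their poses are not given: they have to be found in the camera images.
- chest: Wooden ware chest, fixed, open on top under two hinged leaves. 200 mm along its x, 330 mm along y; walls 10 mm thick, 100 mm high; inner floor 8 mm above the table. Origin: centre of its underside; z up; its yaw varies. Active leaf hinges at y = +165 mm, passive leaf at y = -165 mm, axes along x, 100 mm high. The bolt's keeper slot is in the x = +95 mm wall.
- active_leaf (a joint): Angle (rad) of the active leaf: 0 shut (may start slightly ajar), 1.57 upright, stop at 1.75; its free edge swings up and outwards. Plywood panel 200 mm along chest x, 193 mm from hinge to free edge, 10 mm thick, top at 110 mm height when shut. Shut, it hides the bolt and lies over the passive leaf's tongue. Stiff hinge: stays where left; lifting takes about 4 N at the handle.
- active_handle (a point): Centre of the active leaf's dark steel bar handle: a round bar 11 mm thick and 100 mm long, along the chest's x, 35 mm off the leaf's outer face, on the leaf 163 mm from the hinge edge (30 mm from the free edge). Moves with the leaf; its z axis is the leaf's outward normal.
- active_hinge (a point): Middle of the active leaf's hinge axis (along the chest's x, 100 mm high, at the underside of the shut panel).
- passive_leaf (a joint): Angle (rad) of the passive leaf: 0 shut, 1.57 upright, stop 1.75. Panel 200 mm along chest x, reaching 135 mm from its hinge, 10 mm thick, top at 110 mm height; then a step down to a tongue, its top face 34 mm lower, reaching to 200 mm from the hinge, which carries the bolt. The thrown bolt keeps it shut. Stiff hinge: stays where left; lifting takes about 8 N at the handle.
- passive_handle (a point): Centre of the passive leaf's brass bar handle: a round bar 11 mm thick and 100 mm long, along the chest's x, 35 mm off the panel's outer face, on the leaf 92 mm from the hinge. Moves with the leaf; z is the leaf's outward normal.
- passive_hinge (a point): Middle of the passive leaf's hinge axis (along the chest's x, 100 mm high, at the underside of the shut panel).
- bolt (a joint): Travel (m) of the flush bolt on the passive leaf's tongue: 0 fully thrown (rod in the slot of the chest's +x wall), 0.030 fully drawn, having slid 30 mm to the chest's -x. The leaf is free above about 0.016. Friction about 2.5 N; stays where left. Thrown while the leaf is up, the rod keeps the leaf from shutting.
- bolt_tab (a point): Middle of the bolt's red thumb tab: 20 mm along chest x (sliding direction), 16 mm along y; the point is 8 mm below its top. With the passive leaf shut its top is 99 mm high, the tongue's face 76 mm. An 8 mm rod runs through it along x, its top 86 mm high. Free: 30 mm to the step at its -y side, nothing at its +y side, 50 mm to the chest's +x wall (thrown), over 80 mm at -x.
- plaque_center (a point): Centre of the loose butterfly plaque (fired clay, dark grey with pink panels, 0.2 to 0.4 kg), 19 mm above its underside. Wingspan 170 mm along its y, 115 mm along x, wings 8 mm thick; its body is a ridge along x, 96 mm long, 20 mm wide, 38 mm high, to pinch across. Lies flat, left or right of the chest. Lay it with its wingspan along chest y, either way round.
- pot_center (a point): Centre of a small loose blue test pot kept in the chest near one end (+y or -y): 42 mm across, 40 mm high, the point half-way up. It must stay upright where it is; the plaque goes flat on the floor between it and the brick.
- brick_center (a point): Centre of a small loose orange clay test brick kept in the chest near the other end: 50 mm along the chest's x, 32 mm along its y, 34 mm high. It must stay where it is.
- fish_center (a point): Centre of a loose bisque fish tile, about 130 x 80 x 19 mm, lying where the plaque is not. Leave it alone.
- slip_cup: Olive slip cup, 68 mm across, 75 mm high; origin under its centre. Leave it alone.
- glaze_jar: Blue glaze jar, 68 mm across, 85 mm high; origin under its centre. Leave it alone.
- sponge: Green sponge block 85 x 60 x 30 mm; origin under its centre. Leave it alone.
- kiln_prop: Cream kiln prop, 50 x 50 x 70 mm upright block; origin under its centre. Leave it alone.
- brush: Paint brush 190 mm long lying on the table. Leave it alone.

How it is judged:
By the outcome, as a careful person would: the job done as asked, in the order asked, and still so for the second after the job is handed in, with the robot touching nothing.
It also fails if it takes over 72 s, if anything falls off the work surface, if the arm or the gripper's body presses on something with over 40 N, if the wrist force passes 120 N, or if a joint passes its speed limit or range.

## Robot

A 6-joint arm with a two-finger parallel gripper is mounted at the origin on the work surface. World frame = base frame: x ahead of the robot, y to its left, z up, the work surface at z = 0. Lengths are in m, angles in degrees, forces in N, time in s.
With the tool pointing down it reaches from about 0.3 to 0.75 m from the base axis. Payload 8.5 kg.
Tool frame: the origin (TCP) lies midway between the tips of the shut fingers; the grasp point (between the pads) lies 19 mm behind it (env.tcp_to_grasp is the z of the grasp point in the tool frame, in m); z points along the fingers, y is the line along which they close (so a half turn about z gives the same grasp; the last joint's range is limited). The gripper opens to 85 mm and grips with 20 to 120 N. Pads are 22 mm wide; open, the fingers measure 114 mm over their backs; the gripper's body (76 mm by 85 mm) begins 54 mm behind the grasp point. The pads swing forward as they close: fully open they stand 13 mm farther back than shut.
Start: joints at [55.331, 21.807, 74.336, -0, 83.858, -12.336], TCP at [0.209, 0.509, 0.231] pointing down, gripper open.
Joint ranges: [-178.18, 178.18], [-50.72, 133.34], [12.68, 142.11], [-81.47, 261.47], [9.98, 163.14], [-165.26, 165.26]. Speed limits (degrees/s): [136.94, 136.94, 180, 180, 180, 180].

## Interface

Orientations are given as a 3x3 rotation matrix whose columns are the frame's x, y, z axes.
In Python, from rig import env, imaging, job, models gives the robot as it stands. The module is installed in compiled form; this text tells all that it offers.
- The arm moves only by the tool jog_arm, never from a script. Its argument "plan" is text: rows parted by semicolons, each of 7 numbers parted by spaces: the turn, a rotation vector about the tool's x, y, z in degrees, then the shift along the tool's x, y, z in cm, then the closure in counts, from 0 (fully open) to 255 (shut). In form: rx ry rz x y z claw; .... A call has 1 to 10 rows; each row shifts and turns the commanded pose from where the row before left it, along the tool's axes as they then stand; what a row does not reach is not made up. A row lasts 1/12 s, in which the tool goes at most 41.7 mm and 7.16 degrees, less where a joint would pass 70% of its speed; a pose out of reach is approached as far as the arm can. A call with a gripper value outside its range is refused whole. The fingers move at their own pace and stop on an object; "grip_force" is the grip in N (left out, the last holds). Time passes only in rows, so rows that do not move let the fingers close. It gives the time, the measured TCP pose, the force, the opening and the grip force at its end, in the units of the state.
- env.observe(): the state, without advancing time (a new reading comes with each control period).
- imaging.get_image(name): name is "side" or "top"; returns a dict with "pixels" (384x512x3 uint8, red, green, blue), "depth" (384x512 float32, m along the optical axis (not along the pixel's ray), 0 where there is no reading), "fov_y" (degrees; the focal length in pixels is half the picture's height over the tangent of half this angle, whatever the lens; pixels are square), "cx", "cy" (the principal point, pixels), "world_from_camera" (4x4, takes a point from camera to world coordinates). Camera axes: x right, y down, z forward; pixel columns grow to the right and rows downward; lengths in m; the calibration is good to about 2 mm. A picture is of the moment at which its call begins.
- job.close_job(): hands the job in; it is judged then, once.
Trained networks look in the newest picture that a camera, given by its name, has taken for a name from the list of things; names that differ only in an ending like _2 or _b are one class to them, and where a whole thing is asked for, a point or a joint stands for the part that bears it (a point fixed in the world has none). Each returns a list of dicts, best first, with "confidence" (0 to 1); they miss things now and then, are a little off and sometimes report something else, mostly with a low value. They report only what shows in the picture. A call takes as long as a camera call.
- models.outline_of(camera, query): "region" (384x512 bool, what is visible of it) and "bbox" ([centre column, centre row, width, height] in pixels, round what is visible of it).
- models.tip_of(camera, query): "at" ([column, row] in pixels: a listed point, or the origin of a listed thing).
The state is a dict: "time_s": time; "q": joint angles; "qvel": joint speeds; "joint_efforts": joint torques, N m; "position": TCP position; "tool_rot": TCP orientation; "ft_force": force on the tool from outside, world axes, zero at the start; "wrist_torque": the same for the moment, N m; "grip_width": finger opening in m; "gripper_force": force on a finger pad.
Only numpy, scipy, OpenCV 4.12 (cv2) and the standard library are available. Lean on these libraries where they do the work, as an engineer would, in place of code of your own. Each camera call takes 0.05 s, during which the arm holds its last target. There are 200 camera calls.

## Working session

There is one attempt and no reset: what is moved stays moved. The work goes in short steps, Python scripts to look and compute and a tool call to move; the robot and the scene stay as the last step left them, time stands still between calls to the robot, and variables do not carry over. Pictures are saved under pics/ and viewed, at most 10 in all, crops included, and the job is handed in when it is done.

Besides the shell and the picture viewer there is one more tool, called in YAML: its name, and indented under it one key for each argument. jog_arm: Moves the arm, as the interface text tells. Its arguments: {"type":"object","properties":{"plan":{"type":"string"},"grip_force":{"type":"number"}},"required":["plan"]}

```bash
ls; mkdir -p pics
cat > h.py <<'E'
import numpy as np, cv2
from rig import env, imaging, job, models
def grab(c):
    return imaging.get_image(c)
def px2w(im,u,v,z=None,d=None):
    f=192/np.tan(np.radians(im['fov_y']/2)); T=im['world_from_camera']
    r=np.array([(u-im['cx'])/f,(v-im['cy'])/f,1.])
    if d is None and z is None:
        d=im['depth'][int(round(v)),int(round(u))]
    if d is None:
        R=T[:3,:3]@r; s=(z-T[2,3])/R[2]; return T[:3,3]+s*R
    return T[:3,:3]@(r*d)+T[:3,3]
def cloud(im):
    f=192/np.tan(np.radians(im['fov_y']/2)); T=im['world_from_camera']
    v,u=np.mgrid[:384,:512]; d=im['depth']
    P=np.stack([(u-im['cx'])/f*d,(v-im['cy'])/f*d,d],-1)
    return P@T[:3,:3].T+T[:3,3]
def save(im,n):
    cv2.imwrite('pics/'+n+'.png',cv2.cvtColor(im['pixels'],cv2.COLOR_RGB2BGR))
E
python3 - <<'E'
from h import *
np.set_printoptions(precision=4,suppress=True)
a=grab('top');b=grab('side')
m=np.hstack([a['pixels'],b['pixels']]);
cv2.imwrite('pics/a.png',cv2.resize(cv2.cvtColor(np.vstack([a['pixels'],b['pixels']]),cv2.COLOR_RGB2BGR),(400,600)) if 0 else cv2.cvtColor(a['pixels'],cv2.COLOR_RGB2BGR))
save(b,'b')
print(a['fov_y'],a['cx'],a['cy'],a['world_from_camera'],b['fov_y'],b['world_from_camera'])
for c,im in (('top',a),('side',b)):
  for n in ['chest','active_handle','active_hinge','passive_handle','passive_hinge','bolt_tab','plaque_center','pot_center','brick_center','fish_center','slip_cup','glaze_jar','sponge','kiln_prop','brush']:
    r=models.tip_of(c,n)[:1]
    for x in r: print(c,n,np.round(x['at'],1),round(x['confidence'],2),px2w(im,*x['at']))
s=env.observe();print(s['position'],s['tool_rot'],s['time_s'],env.tcp_to_grasp,s['ft_force'])
E
```

```text
pics
50.43267680271177 258.68175599610896 192.1100811359028 [[-0.0289 -0.9875  0.1551  0.3076]
 [-0.9996  0.0297  0.003  -0.0059]
 [-0.0076 -0.155  -0.9879  1.4392]
 [ 0.      0.      0.      1.    ]] 54.23444087965513 [[ 0.9461 -0.2346  0.2235  0.262 ]
 [-0.324  -0.6805  0.6572 -0.6918]
 [-0.0021 -0.6942 -0.7198  0.8965]
 [ 0.      0.      0.      1.    ]]
top chest [261. 187.] 0.77 [ 0.5316 -0.01    0.1193]
top active_handle [259.7 181.5] 0.71 [ 0.5488 -0.0063  0.1265]
top active_hinge [211.2 170.3] 0.71 [0.6177 0.167  0.0031]
top passive_hinge [305.  193.5] 0.8 [ 0.5072 -0.1544  0.1091]
top plaque_center [353.2 219.4] 0.74 [ 0.4229 -0.3235  0.0386]
top fish_center [161.8 224.5] 0.7 [0.4267 0.3402 0.0165]
top slip_cup [141.4 190.4] 0.76 [0.5391 0.3953 0.0783]
top glaze_jar [380.9 165.3] 0.84 [ 0.5996 -0.4183  0.0856]
top sponge [310.  239.2] 0.85 [ 0.3602 -0.1736  0.0252]
top kiln_prop [168.8 153.2] 0.87 [0.6726 0.3088 0.0529]
top brush [240.2 242.4] 0.82 [0.3565 0.0675 0.0183]
side active_handle [279.1 189.6] 0.97 [ 0.5529 -0.0074  0.1603]
side active_hinge [271.7 166. ] 0.85 [0.5879 0.1445 0.1118]
side passive_handle [280.1 213.6] 0.69 [ 0.5289 -0.0789  0.1447]
side passive_hinge [282.5 250.4] 0.71 [ 0.5035 -0.1661  0.1036]
side plaque_center [274.6 333.6] 0.94 [ 0.4204 -0.3359  0.0274]
side fish_center [202.8 165.9] 0.86 [0.3976 0.3367 0.0076]
side slip_cup [239.7 146.5] 0.64 [0.553  0.3923 0.014 ]
side glaze_jar [363.6 353.5] 0.81 [ 0.5838 -0.4564  0.0624]
side sponge [231.2 290.3] 0.63 [ 0.354  -0.192   0.0298]
side kiln_prop [277.5 152.3] 0.83 [0.6732 0.3085 0.0186]
side brush [209.3 224.8] 0.85 [0.3536 0.0513 0.0189]
[0.209  0.5087 0.2313] [[-0.925   0.38   -0.0001]
 [ 0.38    0.925  -0.    ]
 [ 0.     -0.0001 -1.    ]] 1.6 -0.0187 [-0.0138  0.544  -0.2219]
```

View pics/a.png

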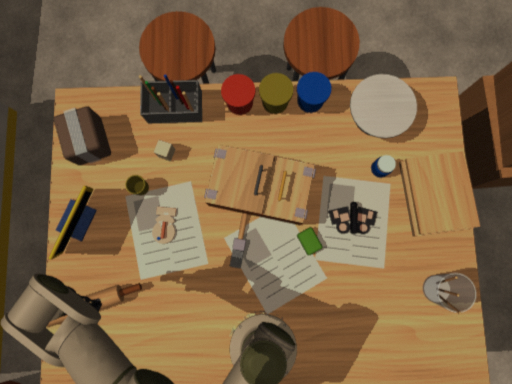

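View pics/b.png

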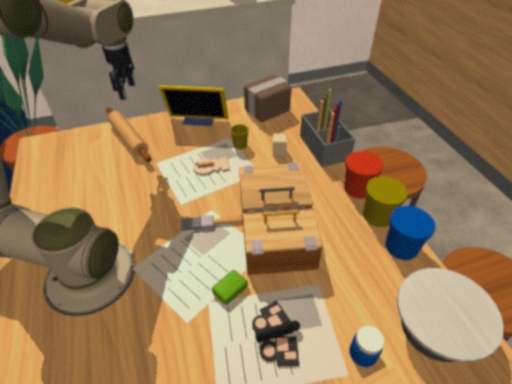

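Run:
```python
from h import *
np.set_printoptions(precision=4,suppress=True)
ims={c:grab(c) for c in('top','side')}
for c,im in ims.items():
  P=cloud(im)
  for n in ['chest','active_leaf','passive_leaf','active_handle','passive_handle','plaque_center']:
    r=models.outline_of(c,n)
    if not r: print(c,n,'none');continue
    g=r[0]['region']; Q=P[g&(im['depth']>0)]
    if 'plaque' not in n: 
        H=Q[(Q[:,2]>.09)&(Q[:,2]<.135)]
    else: H=Q[Q[:,2]<.06]
    (cx,cy),wh,an=cv2.minAreaRect(H[:,:2].astype(np.float32)*1000)
    print(c,n,round(r[0]['confidence'],2),len(Q),H.mean(0),'rect',(cx,cy),wh,an,'zpct',np.percentile(Q[:,2],[2,25,50,75,98]))
    if 'plaque' in n:
        H=Q[(Q[:,2]>.03)&(Q[:,2]<.05)]; print(' ridge',len(H),H.mean(0),cv2.minAreaRect(H[:,:2].astype(np.float32)*1000))
  # all points at leaf-top height near chest
  m=(P[...,2]>.095)&(P[...,2]<.16)&(abs(P[...,0]-.53)<.16)&(abs(P[...,1])<.24)
  H=P[m]; print(c,'all',cv2.minAreaRect(H[:,:2].astype(np.float32)*1000), H.min(0),H.max(0))
  m=(P[...,2]>.132)&(P[...,2]<.19)&(abs(P[...,0]-.53)<.16)&(abs(P[...,1])<.24)
  H=P[m]; 
  for s in (H[H[:,1]>-.045],H[H[:,1]<-.045]): print(c,'bars',len(s),s.mean(0),cv2.minAreaRect(s[:,:2].astype(np.float32)*1000),np.percentile(s[:,2],[10,50,90]))
```

```text
top chest 0.95 6373 [ 0.544  -0.0046  0.1146] rect (547.304443359375, -5.998870849609375) (344.44061279296875, 202.1583709716797) 76.21569061279297 zpct [0.0165 0.11   0.1135 0.1189 0.1523]
top active_leaf 0.72 3469 [0.5615 0.0633 0.1176] rect (564.59326171875, 64.01364135742188) (199.20310974121094, 201.99913024902344) 76.24138641357422 zpct [0.108  0.1141 0.1178 0.1217 0.1607]
top passive_leaf 0.57 2611 [ 0.5207 -0.1015  0.1107] rect (523.5715942382812, -101.36266326904297) (147.470947265625, 201.3184814453125) 76.37116241455078 zpct [0.0733 0.1085 0.1106 0.1127 0.1503]
top active_handle 0.92 3535 [0.5613 0.0635 0.1176] rect (564.6458740234375, 64.22853088378906) (199.83673095703125, 201.99913024902344) 76.24138641357422 zpct [0.1058 0.1139 0.1177 0.1217 0.1607]
top passive_handle 0.96 2515 [ 0.5204 -0.1022  0.1106] rect (523.2848510742188, -102.8189468383789) (145.0056915283203, 201.25460815429688) 76.18846130371094 zpct [0.0997 0.1087 0.1107 0.1127 0.1504]
top plaque_center 0.69 1015 [ 0.4258 -0.3269  0.014 ] rect (430.0910949707031, -326.7333984375) (163.82962036132812, 108.0949
[... 1785 characters left out ...]
0393]
 ridge 366 [ 0.4278 -0.3294  0.0364] ((430.18231201171875, -328.72900390625), (20.03866195678711, 109.61914825439453), 87.30764770507812)
side all ((548.16796875, -5.7619171142578125), (345.9377136230469, 201.7941436767578), 76.33789825439453) [ 0.4116 -0.1923  0.095 ] [0.6817 0.1774 0.1599]
side bars 163 [ 0.5487 -0.0026  0.1572] ((547.799560546875, -0.5809650421142578), (11.600990295410156, 98.68418884277344), 76.59559631347656) [0.1459 0.1598 0.163 ]
side bars 164 [ 0.5294 -0.0786  0.1474] ((529.0949096679688, -77.60185241699219), (12.224954605102539, 97.13045501708984), 76.55618286132812) [0.1416 0.1487 0.151 ]<stdin>:14: RuntimeWarning: Mean of empty slice.
  ret = um.true_divide(
```

The top picture shows the chest at about (261,187), yawed about -14°, with the plaque on its right at (353,219) and the fish on its left. The side picture shows the dark handle at (279,190), slightly raised, and the brass one at (280,214). I'm heading above the dark bar.

jog_arm:
  plan: "0 0 -4.25 0 0 0 150;0 0 -4.25 0 0 0 150;0 0 0 -2.8 -2.6 0 150;0 0 0 -2.8 -2.6 0 150;0 0 0 -2.8 -2.6 0 150;0 0 0 -2.8 -2.6 0 150;0 0 0 -2.8 -2.6 0 150;0 0 0 -2.8 -2.6 0 150;0 0 0 -2.8 -2.6 0 150;0 0 0 -2.8 -2.6 0 150"
  grip_force: 40

```text
time_s: 3.13
position: [0.3774, 0.2515, 0.2316]
tool_rot: [[-0.971, 0.239, 0.001], [0.239, 0.971, 0.0], [-0.0, 0.0, -1.0]]
ft_force: [0.3, 0.9, -0.5]
grip_width: 0.035
gripper_force: 0.0
```

jog_arm:
  plan: "0 0 0 -2.8 -2.6 0 150;0 0 0 -2.8 -2.6 0 150;0 0 0 -2.8 -2.6 0 150;0 0 0 -2.8 -2.6 0 150;0 0 0 -2.8 -2.6 0 150;0 0 0 -2.8 -2.6 0 150;0 0 0 -2.8 -2.6 0 150;0 0 0 -2.8 -2.6 0 150;0 0 0 0 0 0 150;0 0 0 0 0 0 150"

```text
time_s: 3.97
position: [0.545, -0.0038, 0.2307]
tool_rot: [[-0.97, 0.242, -0.001], [0.242, 0.97, 0.0], [0.001, 0.0, -1.0]]
ft_force: [-0.2, 1.7, -0.7]
grip_width: 0.035
gripper_force: 0.0
```

```bash
cat >> h.py <<'E'
O=np.array([.5466,-.0063,0]); CX=np.array([.971,-.2385,0]); CY=np.array([.2385,.971,0])
R0=np.stack([-CX,CY,[0,0,-1.]],1)
def W(x,y,z): return O+x*CX+y*CY+np.array([0,0,z])
def st():
    s=env.observe(); p=np.array(s['position']);R=np.array(s['tool_rot']);d=p-O
    print('t',round(s['time_s'],2),'chest',np.round([d@CX,d@CY,p[2]],4),'w',round(s['grip_width'],4),'gf',round(s['gripper_force'],1),'F',np.round(s['ft_force'],1))
    return s,p,R
def to(target,R,p): # cm shift in tool axes
    return np.round(R.T@(np.asarray(target)-p)*100,2)
E
python3 - <<'E'
from h import *
s,p,R=st()
from scipy.spatial.transform import Rotation as Q
print(Q.from_matrix(R.T@R0).as_rotvec(degrees=True).round(2), R.round(3), to(W(0,.002,.145+.0115),R,p))
a=grab('side')
P=cloud(a)
m=(P[...,2]>.135)&(P[...,2]<.19)&(abs(P[...,0]-.53)<.16)&(abs(P[...,1])<.24)
save(a,'c')
E
```

```text
t 3.97 chest [-0.0021  0.0021  0.2307] w 0.035 gf 0.0 F [-0.2  1.7 -0.7]
[ 0.   -0.05 -0.19] [[-0.97   0.242 -0.001]
 [ 0.242  0.97   0.   ]
 [ 0.001  0.    -1.   ]] [-0.22 -0.    7.42]
```

View pics/c.png

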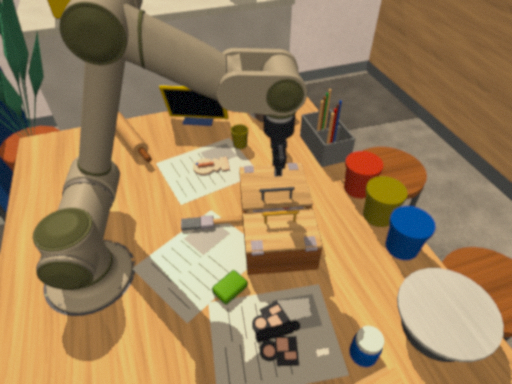

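The gripper hangs right above the dark bar (278,190), fingers lined up across it. I'll descend and grip.

jog_arm:
  plan: "0 0 0 -0.2 0.35 2.5 150;0 0 0 0 0 2.5 150;0 0 0 0 0 2.5 150;0 0 0 0 0 1.9 150;0 0 0 0 0 0 255;0 0 0 0 0 0 255;0 0 0 0 0 0 255;0 0 0 0 0 0 255;0 0 0 0 0 0 255"
  grip_force: 40

```text
time_s: 4.77
position: [0.5463, 0.0005, 0.1387]
tool_rot: [[-0.971, 0.238, -0.002], [0.238, 0.971, -0.002], [0.001, -0.002, -1.0]]
ft_force: [-6.3, -3.9, -1.9]
grip_width: 0.0096
gripper_force: 39.0
```

```bash
cat >> h.py <<'E'
def bar(kind,th):
    r,s=(.163,1) if kind=='a' else (.092,-1)
    return W(0,s*(.165-r*np.cos(th)+.045*np.sin(th)),.1+r*np.sin(th)+.045*np.cos(th))
def arc(kind,t0,t1,n,R,shift=0):
    ths=np.linspace(t0,t1,n+1); B=[bar(kind,t) for t in ths]
    for i in range(n): print(np.round(ths[i+1],2),np.round(R.T@(B[i+1]-B[i])*100,2))
E
python3 - <<'E'
from h import *
s,p,R=st()
g=p-R[:,2]*.019; print('grasp',g-O, bar('a',.07)-O)
arc('a',.07,1.6,15,R)
E
```

```text
t 4.77 chest [-0.0019  0.0065  0.1387] w 0.0096 gf 39.0 F [-6.3 -3.9 -1.9]
grasp [-0.00030761  0.00681475  0.15765112] [0.00132287 0.00538576 0.15629048]
0.17 [ 0.    0.65 -1.6 ]
0.27 [ 0.    0.81 -1.52]
0.38 [ 0.    0.96 -1.43]
0.48 [ 0.    1.1  -1.32]
0.58 [ 0.    1.23 -1.21]
0.68 [ 0.    1.35 -1.07]
0.78 [ 0.    1.45 -0.93]
0.89 [ 0.    1.54 -0.78]
0.99 [ 0.    1.61 -0.62]
1.09 [ 0.    1.66 -0.45]
1.19 [-0.    1.7  -0.28]
1.29 [-0.    1.72 -0.1 ]
1.4 [-0.    1.72  0.07]
1.5 [-0.    1.71  0.25]
1.6 [-0.    1.67  0.42]
```

jog_arm:
  plan: "0 0 0 0 0.65 -1.6 255;0 0 0 0 0.8 -1.5 255;0 0 0 0 0.95 -1.45 255;0 0 0 0 1.1 -1.3 255;0 0 0 0 1.25 -1.2 255;0 0 0 0 1.35 -1.1 255;0 0 0 0 1.45 -0.95 255;0 0 0 0 1.55 -0.8 255"

```text
time_s: 5.43
position: [0.5678, 0.089, 0.2393]
tool_rot: [[-0.971, 0.239, -0.0], [0.239, 0.971, -0.003], [-0.001, -0.003, -1.0]]
ft_force: [-6.2, -5.5, 1.9]
grip_width: 0.0095
gripper_force: 38.9
```

jog_arm:
  plan: "0 0 0 0 1.6 -0.6 255;0 0 0 0 1.65 -0.45 255;0 0 0 0 1.7 -0.3 255;0 0 0 0 1.7 -0.1 255;0 0 0 0 1.7 0.1 255;0 0 0 0 1.7 0.25 255;0 0 0 0 1.7 0.4 255;0 0 0 0 0 0 255;0 0 0 0 0 0 255"

```text
time_s: 6.18
position: [0.5963, 0.2048, 0.2467]
tool_rot: [[-0.972, 0.237, 0.003], [0.237, 0.972, 0.001], [-0.003, 0.001, -1.0]]
ft_force: [-4.6, 1.8, 6.8]
grip_width: 0.0089
gripper_force: 53.4
```

Run:
```python
from h import *
s,p,R=st()
g=p-R[:,2]*.019; d=g-O;print('grasp',d@CX,d@CY,d[2], 'exp',[(bar('a',t)-O)@CY for t in(1.5,1.6)])
a=grab('side');save(a,'d')
for n in('bolt_tab','passive_handle','active_handle'):
  for r in models.tip_of('side',n)[:2]:
    w=px2w(a,*r['at'],z=.091 if n=='bolt_tab' else None)-O;print(n,r['at'],r['confidence'],w@CX,w@CY,w[2])
P=cloud(a);x=a['pixels'].astype(int)
D=P-O;X=D@CX;Y=D@CY
m=(x[...,0]>110)&(x[...,0]>2.2*x[...,1])&(x[...,0]>2.2*x[...,2])&(abs(X)<.1)&(abs(Y)<.06)&(D[...,2]>.05)
print('red',m.sum(),X[m].min(),X[m].max(),np.median(X[m]),Y[m].min(),Y[m].max(),np.percentile(D[m][:,2],[5,50,95]))
```

```text
t 6.18 chest [-0.0021  0.2169  0.2467] w 0.0089 gf 53.4 F [-4.6  1.8  6.8]
grasp -0.0021369192266554177 0.2168273059554015 0.26566758789210915 exp [np.float64(0.198302215195009), np.float64(0.21468090488446803)]
bolt_tab [286.4, 202.1] 0.64 0.03246209812856471 0.01562127979085959 0.09099999999999997
passive_handle [279.1, 213.4] 0.93 -0.0031803384506720773 -0.0780780848692289 0.1496165088393836
active_handle [267.8, 115.5] 0.62 -0.008567534407952167 0.1767377378187083 0.2866374506523073
active_handle [277.3, 225.7] 0.51 -0.008128748469305287 -0.08902103785323336 0.11219995772558233
red 50 0.020347106897311416 0.039114187573235114 0.029617862724636325 -0.0006594559968817405 0.020220907701166087 [0.08401919 0.09755545 0.10109964]
```

View pics/d.png

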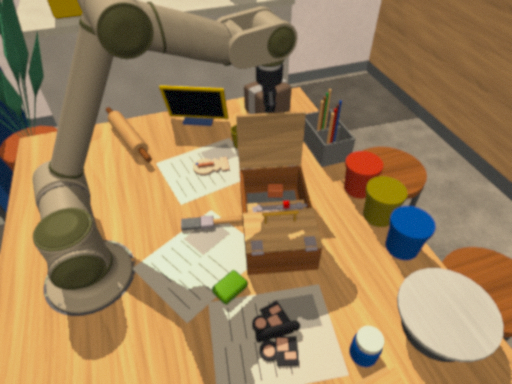

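The active leaf stands upright, and the red tab shows at (286,203). I'll release the bar, go over the leaf and onto the bolt tab.

jog_arm:
  plan: "0 0 0 0 0 0 180;0 0 0 0 0 0 180;0 0 0 0 0 0 180;0 0 0 0 0 -2 180;0 0 0 0 0 -4 180;0 0 0 0 0 -3 180;0 0 0 -0.6 -4 0 165;0 0 0 -0.6 -4 0 165;0 0 0 -0.6 -4 0 165;0 0 0 -0.6 -4 0 165"

```text
time_s: 7.22
position: [0.5812, 0.0412, 0.3358]
tool_rot: [[-0.971, 0.238, 0.003], [0.238, 0.971, -0.0], [-0.004, 0.0, -1.0]]
ft_force: [1.0, 0.1, 0.7]
grip_width: 0.0298
gripper_force: 0.0
```

jog_arm:
  plan: "0 0 0 -0.6 -4 0 165;0 0 0 -0.2 -0.8 3.5 165;0 0 0 0 0 4 165;0 0 0 0 0 4 165;0 0 0 0 0 4 165;0 0 0 0 0 2.5 165;0 0 0 0 0 0 165;0 0 0 0 0 0 165"

```text
time_s: 7.88
position: [0.5788, -0.0062, 0.1549]
tool_rot: [[-0.971, 0.239, 0.001], [0.239, 0.971, -0.0], [-0.001, 0.0, -1.0]]
ft_force: [0.9, 0.6, 0.7]
grip_width: 0.0307
gripper_force: 0.0
```

Run:
```python
from h import *
s,p,R=st(); print(to(W(.03,.0085,.081),R,p)); from scipy.spatial.transform import Rotation as Q
print(Q.from_matrix(R.T@R0).as_rotvec(degrees=True).round(2))
a=grab('side');cv2.imwrite('pics/e.png',cv2.resize(cv2.cvtColor(a['pixels'][80:260,180:380],cv2.COLOR_RGB2BGR),(660,594),interpolation=cv2.INTER_CUBIC))
```

```text
t 7.88 chest [0.0313 0.0078 0.1549] w 0.0307 gf 0.0 F [0.9 0.6 0.7]
[0.14 0.07 7.39]
[ 0.    0.06 -0.  ]
```

View pics/e.png

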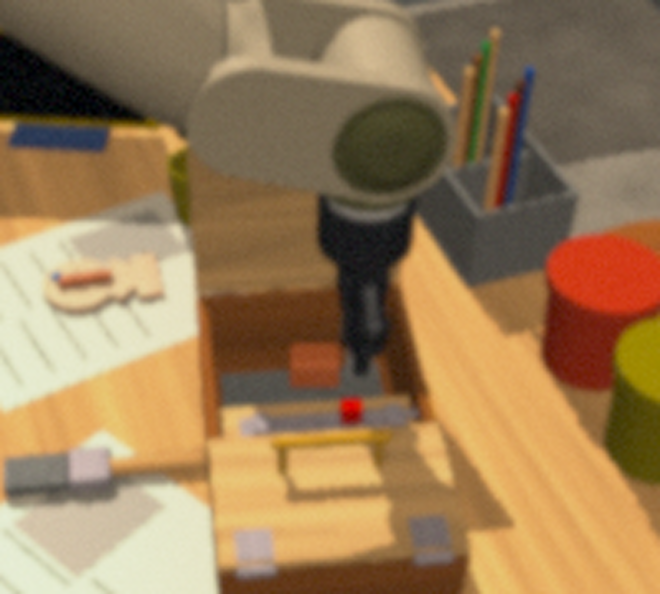

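The fingers hang above and just behind the tab (350,410 in the crop), and the brick shows at the +y end. I'll descend, pinch and draw the bolt.

jog_arm:
  plan: "0 0 0 0.15 0.07 2.5 165;0 0 0 0 0 2.4 165;0 0 0 0 0 1.5 165;0 0 0 0 0 0.9 165;0 0 0 0 0 0 165;0 0 0 0 0 0 255;0 0 0 0 0 0 255;0 0 0 0 0 0 255;0 0 0 0 0 0 255"
  grip_force: 40

```text
time_s: 8.68
position: [0.5783, -0.0057, 0.0824]
tool_rot: [[-0.971, 0.239, 0.004], [0.239, 0.971, -0.001], [-0.004, 0.0, -1.0]]
ft_force: [-0.4, 1.5, 7.7]
grip_width: 0.0152
gripper_force: 43.4
```

jog_arm:
  plan: "0 0 0 0.5 0 0 255;0 0 0 0.6 0 0 255;0 0 0 0.6 0 0 255;0 0 0 0.6 0 0 255;0 0 0 0.5 0 0 255;0 0 0 0.4 0 0 255;0 0 0 0 0 0 255;0 0 0 0 0 0 255"

```text
time_s: 9.35
position: [0.5491, 0.0015, 0.0825]
tool_rot: [[-0.971, 0.239, 0.009], [0.239, 0.971, -0.002], [-0.009, 0.001, -1.0]]
ft_force: [8.2, 0.2, 2.8]
grip_width: 0.015
gripper_force: 42.9
```

Run:
```python
from h import *
s,p,R=st()
```

```text
t 9.35 chest [0.0006 0.0082 0.0825] w 0.015 gf 42.9 F [8.2 0.2 2.8]
```

jog_arm:
  plan: "0 0 0 0 0 0 165;0 0 0 0 0 0 165;0 0 0 0 0 -3.5 165;0 0 0 0 0 -4 165;0 0 0 0 0 -3.5 165;0 0 0 0 -3.5 0 165;0 0 0 0 -3.5 0 165;0 0 0 0 -3.1 0 165;-6 0 0 0 0 0 165;-6 0 0 0 0 0 165"

```text
time_s: 10.18
position: [0.5218, -0.0963, 0.1912]
tool_rot: [[-0.971, 0.234, 0.052], [0.239, 0.949, 0.206], [-0.002, 0.212, -0.977]]
ft_force: [0.6, 0.6, -0.5]
grip_width: 0.03
gripper_force: 0.0
```

jog_arm:
  plan: "-6 0 0 0 0 0 165;-6 0 0 0 0 0 165;-6 0 0 0 0 0 165;0 0 0 0 0 0 165;0 0 0 0 0 0 165"

```text
time_s: 10.6
position: [0.5216, -0.0968, 0.1899]
tool_rot: [[-0.971, 0.209, 0.119], [0.241, 0.841, 0.484], [0.002, 0.499, -0.867]]
ft_force: [-0.1, -0.2, 0.7]
grip_width: 0.0302
gripper_force: 0.0
```

Run:
```python
from h import *
s,p,R=st(); print(R.round(3))
print(to(bar('p',0)+.019*R[:,2],R,p))
arc('p',0,1.6,14,R)
a=grab('side')
for r in models.tip_of('side','bolt_tab')[:1]:
    w=px2w(a,*r['at'],z=.091)-O;print(r['confidence'],w@CX,w@CY)
```

```text
t 10.6 chest [-0.0027 -0.0938  0.1899] w 0.0302 gf 0.0 F [-0.1 -0.2  0.7]
[[-0.971  0.209  0.119]
 [ 0.241  0.841  0.484]
 [ 0.002  0.499 -0.867]]
[-0.27 -0.44  6.83]
0.11 [ 0.    0.01 -1.17]
0.23 [-0.   -0.12 -1.16]
0.34 [-0.   -0.25 -1.14]
0.46 [-0.   -0.38 -1.11]
0.57 [-0.   -0.51 -1.05]
0.69 [-0.   -0.62 -0.99]
0.8 [-0.   -0.73 -0.91]
0.91 [-0.   -0.83 -0.82]
1.03 [-0.   -0.92 -0.72]
1.14 [-0.   -1.   -0.61]
1.26 [-0.   -1.06 -0.5 ]
1.37 [-0.   -1.11 -0.37]
1.49 [-0.   -1.14 -0.24]
1.6 [-0.   -1.16 -0.11]
0.5 0.13412574383472142 -0.4390246654047805
```

jog_arm:
  plan: "0 0 0 -0.2 -0.45 0.8 165;0 0 0 0 0 2.5 165;0 0 0 0 0 2 165;0 0 0 0 0 1.4 165;0 0 0 0 0 0 165;0 0 0 0 0 0 255;0 0 0 0 0 0 255;0 0 0 0 0 0 255;0 0 0 0 0 0 255"
  grip_force: 60

```text
time_s: 11.45
position: [0.5311, -0.0685, 0.1301]
tool_rot: [[-0.971, 0.207, 0.12], [0.239, 0.842, 0.484], [-0.001, 0.499, -0.867]]
ft_force: [-0.2, -3.7, -5.6]
grip_width: 0.0088
gripper_force: 58.4
```

Run:
```python
from h import *
s,p,R=st();print((R.T@(bar('p',0)+.019*R[:,2]-p)).round(4))
```

```text
t 11.45 chest [-0.0003 -0.0641  0.1301] w 0.0088 gf 58.4 F [-0.2 -3.7 -5.6]
[-0.0003 -0.0003  0.0017]
```

jog_arm:
  plan: "0 0 0 0 0 -1.15 255;0 0 0 0 -0.1 -1.15 255;0 0 0 0 -0.25 -1.15 255;0 0 0 0 -0.4 -1.1 255;0 0 0 0 -0.5 -1.05 255;0 0 0 0 -0.6 -1 255;0 0 0 0 -0.75 -0.9 255"

```text
time_s: 12.03
position: [0.5174, -0.1242, 0.1839]
tool_rot: [[-0.971, 0.205, 0.122], [0.238, 0.839, 0.49], [-0.002, 0.505, -0.863]]
ft_force: [6.1, 13.3, 6.5]
grip_width: 0.0088
gripper_force: 59.0
```

jog_arm:
  plan: "0 0 0 0 -0.85 -0.8 255;0 0 0 0 -0.9 -0.7 255;0 0 0 0 -1 -0.6 255;0 0 0 0 -1.05 -0.5 255;0 0 0 0 -1.1 -0.35 255;0 0 0 0 -1.15 -0.25 255;0 0 0 0 -1.15 -0.1 255;0 0 0 0 0 0 255;0 0 0 0 0 0 255"

```text
time_s: 12.78
position: [0.4982, -0.2056, 0.1784]
tool_rot: [[-0.97, 0.206, 0.125], [0.241, 0.844, 0.48], [-0.007, 0.496, -0.868]]
ft_force: [-10.5, -13.1, 23.5]
grip_width: 0.0083
gripper_force: 64.7
```

Run:
```python
from h import *
s,p,R=st();print((R.T@(bar('p',1.6)+.019*R[:,2]-p)).round(4))
a=grab('side');save(a,'f')
```

```text
t 12.78 chest [ 0.0005 -0.2051  0.1784] w 0.0083 gf 64.7 F [-10.5 -13.1  23.5]
[ 0.0004 -0.0005  0.0046]
```

View pics/f.png

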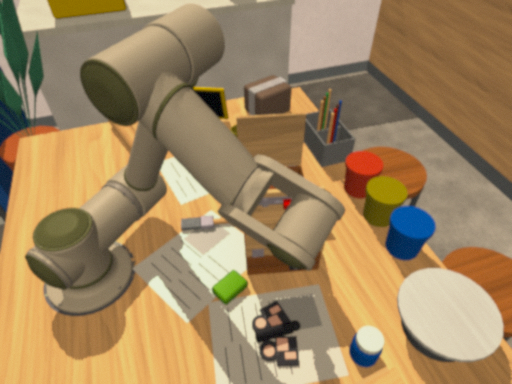

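The passive leaf is up with the arm still in front of it. The plaque at (275,335) is undisturbed. I'll release the bar and go to the plaque.

jog_arm:
  plan: "0 0 0 0 0 0 180;0 0 0 0 0 0 180;0 0 0 0 0 -1.5 180;0 0 0 0 0 -3 180;0 0 0 0 0 -3.5 180;0 0 0 0 0 -3 180;6 0 0 0 0 0 150;6 0 0 0 0 0 150;6 0 0 0 0 0 150;6 0 0 0 0 0 150"

```text
time_s: 13.67
position: [0.4847, -0.2561, 0.2707]
tool_rot: [[-0.971, 0.238, 0.026], [0.239, 0.966, 0.096], [-0.002, 0.1, -0.995]]
ft_force: [-0.3, -0.3, -1.7]
grip_width: 0.0349
gripper_force: 0.0
```

jog_arm:
  plan: "6 0 0 0 0 0 150;0 0 -5.9 0 0 0 150;0 0 -5.9 0 0 0 150;0 0 0 0 0 0 150"

```text
time_s: 14.0
position: [0.4848, -0.2551, 0.2702]
tool_rot: [[-1.0, 0.031, 0.0], [0.031, 1.0, 0.0], [-0.0, 0.0, -1.0]]
ft_force: [1.0, -0.0, 0.2]
grip_width: 0.0354
gripper_force: 0.0
```

Run:
```python
from h import *
s,p,R=st(); print(R.round(3),p); print(to([.43,-.3277,.10],R,p))
for c in('top','side'):
  a=grab(c);P=cloud(a);D=P-O;X=D@CX;Y=D@CY
  m=(abs(X)<.09)&(Y<-.1)&(Y>-.24)&(P[...,2]>.115)&(P[...,2]<.33); Q=np.c_[X[m],Y[m],P[m][:,2]]
  if m.sum(): print(c,m.sum(),np.percentile(Q,[5,50,95],axis=0))
  if c=='side':
    m=(P[...,2]>.03)&(P[...,2]<.045)&(abs(P[...,0]-.43)<.08)&(abs(P[...,1]+.328)<.03);H=P[m];print(len(H),cv2.minAreaRect(H[:,:2].astype(np.float32)*1000))
```

```text
t 14.0 chest [-0.0006 -0.2563  0.2702] w 0.0354 gf 0.0 F [ 1.  -0.   0.2]
[[-1.     0.031  0.   ]
 [ 0.031  1.     0.   ]
 [-0.     0.    -1.   ]] [ 0.48483144 -0.25512298  0.27017752]
[ 5.26 -7.43 17.01]
top 926 [[-0.08108292 -0.20644331  0.19816797]
 [-0.00397715 -0.15412828  0.26058623]
 [ 0.07690592 -0.13486345  0.30372944]]
side 3039 [[-0.08253581 -0.21407693  0.124947  ]
 [-0.03167451 -0.17432912  0.22914939]
 [ 0.0827429  -0.14260638  0.29919183]]
371 ((430.59942626953125, -328.61370849609375), (19.691967010498047, 110.2711410522461), 86.91071319580078)
```

jog_arm:
  plan: "0 0 0 1.75 -2.5 2 150;0 0 0 1.75 -2.5 2 150;0 0 0 1.75 -2.5 2 150;0 0 0 0 0 4 150;0 0 0 0 0 4 150;0 0 0 0 0 4 150;0 0 0 0 0 2.5 150;0 0 0 0 0 0 150;0 0 0 0 0 0 150"

```text
time_s: 14.85
position: [0.4294, -0.3292, 0.0647]
tool_rot: [[-0.999, 0.038, -0.001], [0.038, 0.999, 0.001], [0.001, 0.001, -1.0]]
ft_force: [-0.7, -0.0, -0.6]
grip_width: 0.0354
gripper_force: 0.0
```

Run:
```python
from h import *
s,p,R=st(); print(R.round(3),p); print(to([.43,-.328,.0135],R,p))
a=grab('side');save(a,'g')
```

```text
t 14.85 chest [-0.0368 -0.3415  0.0647] w 0.0354 gf 0.0 F [-0.7 -0.  -0.6]
[[-0.999  0.038 -0.001]
 [ 0.038  0.999  0.001]
 [ 0.001  0.001 -1.   ]] [ 0.42941003 -0.32916337  0.06471296]
[-0.06  0.11  5.12]
```

View pics/g.png

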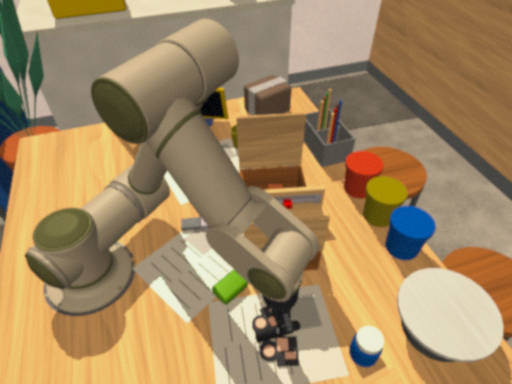

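Both leaves stand up, and the fingers straddle the plaque's ridge at about (283,312). I'll descend and pinch.

jog_arm:
  plan: "0 0 0 0 0.1 2.5 150;0 0 0 0 0 1.6 150;0 0 0 0 0 1 150;0 0 0 0 0 0 150;0 0 0 0 0 0 255;0 0 0 0 0 0 255;0 0 0 0 0 0 255;0 0 0 0 0 0 255"
  grip_force: 50

```text
time_s: 15.57
position: [0.4303, -0.3288, 0.0155]
tool_rot: [[-0.999, 0.036, 0.002], [0.036, 0.999, -0.002], [-0.002, -0.002, -1.0]]
ft_force: [-0.6, 0.4, 7.0]
grip_width: 0.0192
gripper_force: 50.4
```

jog_arm:
  plan: "0 0 0 0 0 -1 255;0 0 0 0 0 -2.5 255;0 0 0 0 0 -4 255;0 0 0 0 0 -4 255;0 0 0 0 0 -4 255;0 0 0 0 0 -4 255;0 0 0 0 0 -4 255;0 0 0 0 0 -4 255;0 0 0 0 0 -4 255;0 0 0 0 0 -4 255"

```text
time_s: 16.4
position: [0.4287, -0.327, 0.3719]
tool_rot: [[-0.999, 0.035, 0.0], [0.035, 0.999, -0.0], [-0.0, -0.0, -1.0]]
ft_force: [1.3, -1.1, -2.2]
grip_width: 0.0189
gripper_force: 49.1
```

Run:
```python
from h import *
s,p,R=st(); print(R.round(3),p,to(W(0,0,.36),R,p))
for c in('side','top'):
  a=grab(c);P=cloud(a);D=P-O;X=D@CX;Y=D@CY
  for n in('pot_center','brick_center','bolt_tab'):
    for r in models.outline_of(c,n)[:2]:
      m=r['region']&(a['depth']>0)&(P[...,2]<.12)&(P[...,2]>.012)&(abs(X)<.1)
      if m.sum()>5: print(c,n,round(r['confidence'],2),m.sum(),np.c_[X[m],Y[m],P[m][:,2]].min(0).round(3),np.c_[X[m],Y[m],P[m][:,2]].max(0).round(3))
  # plaque hanging
  m=(abs(P[...,0]-.43)<.1)&(abs(P[...,1]+.33)<.1)&(P[...,2]<.30)&(P[...,2]>.02); print(c,'below',m.sum())
  save(a,'h_'+c)
```

```text
t 16.4 chest [-0.038  -0.3395  0.3719] w 0.0189 gf 49.1 F [ 1.3 -1.1 -2.2]
[[-0.999  0.035  0.   ]
 [ 0.035  0.999 -0.   ]
 [-0.    -0.    -1.   ]] [ 0.42871527 -0.32695716  0.37189374] [-10.65  32.46   1.18]
side below 0
top brick_center 0.5 149 [-0.013  0.115  0.015] [0.038 0.153 0.05 ]
top bolt_tab 0.24 20 [-0.099 -0.171  0.012] [ 0.09  -0.142  0.119]
top below 0
```

View pics/h_top.png

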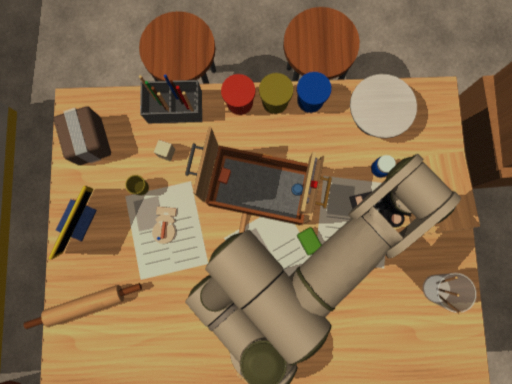

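Looking down into the open chest, the brick is at about (224,177) and the pot at (298,189). The plaque is held clear.

Run:
```python
from h import *
a=grab('top');P=cloud(a);D=P-O;X=D@CX;Y=D@CY;x=a['pixels'].astype(int)
b=(x[...,2]>x[...,0]+30)&(x[...,2]>x[...,1]+20)&(abs(X)<.1)&(abs(Y)<.165)&(P[...,2]<.12)
o=(x[...,0]>x[...,2]+60)&(abs(X)<.085)&(Y>.08)&(Y<.15)&(P[...,2]<.06)&(P[...,2]>.03)
for n,m in(('pot',b),('brick',o)):
  q=np.c_[X[m],Y[m],P[m][:,2]];print(n,m.sum(),np.percentile(q,[2,50,98],axis=0).round(3))
m=b&(P[...,2]>.035);q=np.c_[X[m],Y[m]];print(cv2.minEnclosingCircle((q*1000).astype(np.float32)))
s,p,R=st();print(to(W(0,0,.36),R,p))
```

```text
pot 61 [[ 0.005 -0.141  0.039]
 [ 0.019 -0.127  0.048]
 [ 0.031 -0.115  0.055]]
brick 119 [[-0.009  0.116  0.037]
 [ 0.013  0.132  0.043]
 [ 0.036  0.146  0.048]]
((18.151029586791992, -127.55795288085938), 14.968886375427246)
t 16.85 chest [-0.0372 -0.3402  0.3677] w 0.019 gf 49.3 F [ 0.4 -0.3 -1.2]
[-10.58  32.55   0.81]
```

jog_arm:
  plan: "0 0 5.9 0 0 0 255;0 0 5.9 0 0 0 255;0 0 0 -0.4 3.5 0 255;0 0 0 -0.4 3.9 0 255;0 0 0 -0.4 3.9 0 255;0 0 0 -0.4 3.9 0 255;0 0 0 -0.4 3.9 0 255;0 0 0 -0.4 3.9 0 255;0 0 0 -0.4 3.9 0 255;0 0 0 -0.4 3.9 0 255"

```text
time_s: 17.68
position: [0.5344, -0.0346, 0.3682]
tool_rot: [[-0.971, 0.239, -0.001], [0.239, 0.971, 0.0], [0.001, 0.0, -1.0]]
ft_force: [0.5, -0.3, -1.9]
grip_width: 0.0191
gripper_force: 49.4
```

jog_arm:
  plan: "0 0 0 -0.4 3.5 0 255;0 0 0 0 0 0 255;0 0 0 0 0 3.5 255;0 0 0 0 0 3.5 255;0 0 0 0 0 3.5 255;0 0 0 0 0 3.5 255;0 0 0 0 0 3.5 255;0 0 0 0 0 3 255;0 0 0 0 0 0 255;0 0 0 0 0 0 255"

```text
time_s: 18.52
position: [0.5461, -0.0037, 0.1633]
tool_rot: [[-0.971, 0.239, -0.003], [0.239, 0.971, 0.001], [0.003, -0.0, -1.0]]
ft_force: [-0.0, -0.3, -1.2]
grip_width: 0.019
gripper_force: 49.6
```

Run:
```python
from h import *
from scipy.spatial.transform import Rotation as Q
s,p,R=st();print(to(W(0,.006,.026),R,p),Q.from_matrix(R.T@R0).as_rotvec(degrees=True).round(2))
for c in('side','top'):
  a=grab(c);P=cloud(a);D=P-O;X=D@CX;Y=D@CY
  r=models.outline_of(c,'plaque_center')
  if r:
    m=r[0]['region']&(P[...,2]>.12)&(P[...,2]<.2)&(abs(X)<.1)&(abs(Y)<.13)
    if m.sum()>20: print(c,r[0]['confidence'],m.sum(),cv2.minAreaRect(np.c_[X[m],Y[m]].astype(np.float32)*1000),np.percentile(P[m][:,2],[5,50,95]))
  save(a,'i_'+c)
```

```text
t 18.52 chest [-0.0011  0.0024  0.1633] w 0.019 gf 49.6 F [-0.  -0.3 -1.2]
[-0.15  0.36 13.73] [-0.01 -0.18 -0.05]
side 0.69 316 ((-4.043987274169922, 33.678916931152344), (108.46471405029297, 93.13184356689453), 4.465327262878418) [0.15463837 0.17900327 0.18712578]
top 0.76 136 ((-8.465813636779785, -9.0570068359375), (39.49863815307617, 146.8489532470703), 10.888280868530273) [0.15442259 0.1590992  0.16315246]
```

View pics/i_side.png

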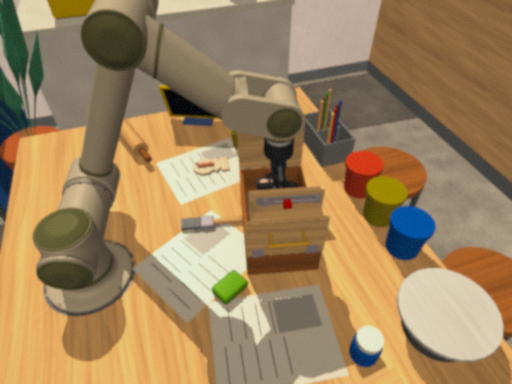

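The plaque hangs level over the opening at (278,183), between the leaves. I'll lower it gently.

jog_arm:
  plan: "0 0 0 -0.1 0.35 2.5 255;0 0 0 0 0 3 255;0 0 0 0 0 3 255;0 0 0 0 0 2 255;0 0 0 0 0 1.5 255;0 0 0 0 0 0.8 255;0 0 0 0 0 0.4 255;0 0 0 0 0 0.2 255;0 0 0 0 0 0 255"

```text
time_s: 19.47
position: [0.5489, -0.0005, 0.0306]
tool_rot: [[-0.971, 0.239, 0.002], [0.239, 0.971, -0.0], [-0.002, -0.0, -1.0]]
ft_force: [0.6, -0.2, -1.3]
grip_width: 0.0189
gripper_force: 49.6
```

Run:
```python
from h import *
st()
```

```text
t 19.47 chest [0.0009 0.0062 0.0306] w 0.0189 gf 49.6 F [ 0.6 -0.2 -1.3]
```

jog_arm:
  plan: "0 0 0 0 0 0.2 255;0 0 0 0 0 0.2 255;0 0 0 0 0 0.15 255;0 0 0 0 0 0.1 255;0 0 0 0 0 0 255;0 0 0 0 0 0 255"

```text
time_s: 19.97
position: [0.5484, -0.0004, 0.0235]
tool_rot: [[-0.971, 0.239, 0.0], [0.239, 0.971, -0.0], [-0.0, -0.0, -1.0]]
ft_force: [-1.0, 0.9, -0.3]
grip_width: 0.0188
gripper_force: 49.9
```

jog_arm:
  plan: "0 0 0 0 0 0.05 255;0 0 0 0 0 0.05 255;0 0 0 0 0 0 255;0 0 0 0 0 0 255"

```text
time_s: 20.3
position: [0.5484, -0.0004, 0.0235]
tool_rot: [[-0.971, 0.239, 0.001], [0.239, 0.971, -0.0], [-0.001, -0.0, -1.0]]
ft_force: [-4.3, 0.7, 10.4]
grip_width: 0.0191
gripper_force: 51.4
```

jog_arm:
  plan: "0 0 0 0 0 0 150;0 0 0 0 0 0 150;0 0 0 0 0 0 150;0 0 0 0 0 -1.5 150;0 0 0 0 0 -3.5 150;0 0 0 0 0 -4 150;0 0 0 0 0 -4 150;0 0 0 0 0 -4 150;0 0 0 0 0 -4 150;0 0 0 0 0 -4 150"

```text
time_s: 21.13
position: [0.5479, -0.0003, 0.2744]
tool_rot: [[-0.971, 0.239, 0.0], [0.239, 0.971, -0.0], [-0.0, 0.0, -1.0]]
ft_force: [0.7, 0.1, 0.2]
grip_width: 0.0352
gripper_force: 0.0
```

jog_arm:
  plan: "0 0 0 0 0 -4 150;0 0 0 0 0 -4 150;0 0 0 0 -3.9 -1 170;0 0 0 0 -3.9 0 170;0 0 0 0 -3.9 0 170;0 0 0 0 -3.9 0 170;0 0 0 0 -3.9 0 170;0 0 0 0 -3.9 0 170;0 0 0 0 -3.9 0 170"

```text
time_s: 21.88
position: [0.4822, -0.2672, 0.3623]
tool_rot: [[-0.971, 0.239, -0.0], [0.239, 0.971, 0.0], [0.0, 0.0, -1.0]]
ft_force: [1.4, 0.1, -0.6]
grip_width: 0.0287
gripper_force: 0.0
```

Run:
```python
from h import *
s,p,R=st()
a=grab('top');P=cloud(a);D=P-O;X=D@CX;Y=D@CY;x=a['pixels'].astype(int)
m=(abs(X)<.088)&(abs(Y)<.1)&(P[...,2]>.03)&(P[...,2]<.06)
if m.sum(): print('ridge',m.sum(),cv2.minAreaRect(np.c_[X[m],Y[m]].astype(np.float32)*1000),np.median(P[m][:,2]))
r=models.outline_of('top','plaque_center')
if r:
  m=r[0]['region']&(P[...,2]<.07)&(abs(X)<.1); print('plaque',m.sum(),cv2.minAreaRect(np.c_[X[m],Y[m]].astype(np.float32)*1000),np.percentile(P[m][:,2],[5,50,95]))
# passive bar upright location: beyond leaf
m=(Y<-.19)&(Y>-.24)&(abs(X)<.06)&(P[...,2]>.15)&(P[...,2]<.23)
if m.sum(): print('bar',m.sum(),np.median(np.c_[X[m],Y[m],P[m][:,2]],axis=0))
cv2.imwrite('pics/j.png',cv2.resize(cv2.cvtColor(a['pixels'][100:280,130:370],cv2.COLOR_RGB2BGR),(800,600)))
```

```text
t 21.88 chest [-3.000e-04 -2.687e-01  3.623e-01] w 0.0287 gf 0.0 F [ 1.4  0.1 -0.6]
ridge 186 ((0.6111869812011719, 5.178296089172363), (112.0914535522461, 22.761964797973633), 0.23574651777744293) 0.04448355931895276
plaque 1008 ((0.005199432373046875, 4.6445465087890625), (110.72429656982422, 163.789794921875), 2.3761942386627197) [0.01161368 0.01771002 0.04626227]
bar 87 [ 0.02179883 -0.20854254  0.19495259]
```

View pics/j.png

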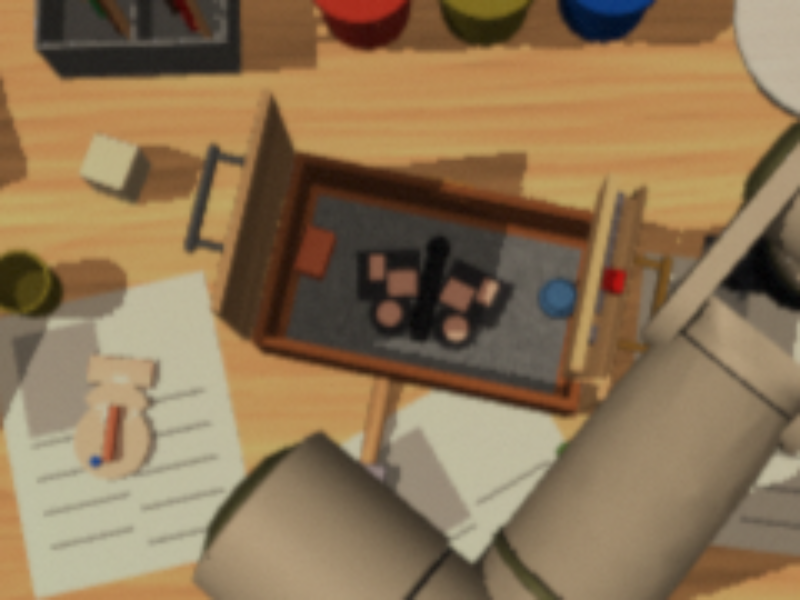

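The plaque lies flat (dark, around (430,290) in the crop), centred between the brick at (316,250) and the pot at (558,297), with clear gaps. Now I'll tilt and re-grip the brass bar.

jog_arm:
  plan: "-6 0 0 0 0 1.5 165;-6 0 0 0 0 1.5 165;-6 0 0 0 0 1.5 165;-6 0 0 0 0 1.5 165;-6 0 0 0 0 1 165;0 0 0 0 0 0 165;0 0 0 0 0 0 165"

```text
time_s: 22.57
position: [0.4862, -0.2529, 0.2938]
tool_rot: [[-0.971, 0.209, 0.118], [0.24, 0.841, 0.484], [0.002, 0.499, -0.867]]
ft_force: [1.1, 0.0, -0.3]
grip_width: 0.0305
gripper_force: 0.0
```

Run:
```python
from h import *
s,p,R=st(); print(to(bar('p',1.565)+.019*R[:,2],R,p))
arc('p',1.565,0,14,R)
```

```text
t 22.57 chest [ 1.000e-04 -2.538e-01  2.938e-01] w 0.0305 gf 0.0 F [ 1.1  0.  -0.3]
[ 0.   -1.21 12.91]
1.45 [0.   1.13 0.15]
1.34 [0.   1.11 0.27]
1.23 [0.   1.07 0.39]
1.12 [0.   1.02 0.51]
1.01 [0.   0.96 0.62]
0.89 [0.   0.88 0.73]
0.78 [0.   0.8  0.82]
0.67 [0.  0.7 0.9]
0.56 [0.   0.6  0.98]
0.45 [0.   0.48 1.04]
0.34 [-0.    0.36  1.08]
0.22 [-0.    0.24  1.12]
0.11 [-0.    0.11  1.14]
0.0 [-0.   -0.01  1.14]
```

jog_arm:
  plan: "0 0 0 0 -1.2 1 165;0 0 0 0 0 3 165;0 0 0 0 0 3.5 165;0 0 0 0 0 3 165;0 0 0 0 0 2.4 165;0 0 0 0 0 0 165;0 0 0 0 0 0 255;0 0 0 0 0 0 255;0 0 0 0 0 0 255;0 0 0 0 0 0 255"
  grip_force: 60

```text
time_s: 23.4
position: [0.4998, -0.2007, 0.1784]
tool_rot: [[-0.971, 0.206, 0.122], [0.239, 0.842, 0.484], [-0.003, 0.499, -0.867]]
ft_force: [1.0, 0.6, 6.4]
grip_width: 0.0087
gripper_force: 59.0
```

Run:
```python
from h import *
s,p,R=st();d=p-.019*R[:,2]-O;print(d@CX,d@CY,d[2])
```

```text
t 23.4 chest [ 0.0009 -0.1999  0.1784] w 0.0087 gf 59.0 F [1.  0.6 6.4]
0.000853509207906486 -0.209398666541915 0.19487975591944906
```

jog_arm:
  plan: "0 0 0 0 1.15 0.15 255;0 0 0 0 1.1 0.25 255;0 0 0 0 1.05 0.4 255;0 0 0 0 1 0.5 255;0 0 0 0 0.95 0.6 255;0 0 0 0 0.9 0.75 255;0 0 0 0 0.8 0.8 255;0 0 0 0 0.7 0.9 255"

```text
time_s: 24.07
position: [0.5209, -0.1158, 0.1782]
tool_rot: [[-0.971, 0.207, 0.122], [0.24, 0.843, 0.482], [-0.003, 0.497, -0.868]]
ft_force: [0.5, -2.6, 8.0]
grip_width: 0.0087
gripper_force: 61.0
```

jog_arm:
  plan: "0 0 0 0 0.6 1 255;0 0 0 0 0.5 1.05 255;0 0 0 0 0.35 1.1 255;0 0 0 0 0.25 1.1 255;0 0 0 0 0.1 0.8 255;0 0 0 0 0.05 0.6 255;0 0 0 0 0 0.5 255;0 0 0 0 0 0.4 255;0 0 0 0 0 0 255;0 0 0 0 0 0 255"

```text
time_s: 24.9
position: [0.5322, -0.0698, 0.1317]
tool_rot: [[-0.971, 0.206, 0.122], [0.24, 0.843, 0.481], [-0.004, 0.496, -0.868]]
ft_force: [-14.1, -18.8, 24.2]
grip_width: 0.0086
gripper_force: 62.4
```

Run:
```python
from h import *
s,p,R=st();d=p-.019*R[:,2]-O;print(d@CX,d@CY,d[2])
```

```text
t 24.9 chest [ 0.0011 -0.0651  0.1317] w 0.0086 gf 62.4 F [-14.1 -18.8  24.2]
0.0010576123560416748 -0.0745512750276415 0.14820543154679122
```

jog_arm:
  plan: "0 0 0 0 0 0 180;0 0 0 0 0 0 165;0 0 0 0 0 0 165;0 0 0 0 0 -3 165;0 0 0 0 0 -3.5 165;6 0 0 0 0 0 165;6 0 0 0 0 0 165;6 0 0 0 0 0 165;6 0 0 0 0 0 165;6 0 0 0 0 0 165"

```text
time_s: 25.73
position: [0.5242, -0.0983, 0.1861]
tool_rot: [[-0.971, 0.239, -0.0], [0.239, 0.971, -0.005], [-0.001, -0.004, -1.0]]
ft_force: [-0.7, -0.5, 0.4]
grip_width: 0.03
gripper_force: 0.0
```

jog_arm:
  plan: "0 0 0 0 3.4 0 165;0 0 0 0 3.4 0 165;0 0 0 0 3.4 0 165;0 0 0 0 0 0 165;0 0 0 0 0 0 165"

```text
time_s: 26.15
position: [0.5484, 0.0024, 0.1853]
tool_rot: [[-0.972, 0.236, -0.001], [0.236, 0.972, 0.001], [0.001, 0.0, -1.0]]
ft_force: [-0.7, -0.4, 0.6]
grip_width: 0.0301
gripper_force: 0.0
```

Run:
```python
from h import *
s,p,R=st();print(to(W(0.0,.0085,.082),R,p))
for c in('side','top'):
  a=grab(c);P=cloud(a);D=P-O;X=D@CX;Y=D@CY;x=a['pixels'].astype(int)
  m=(abs(X)<.09)&(Y>-.155)&(Y<-.035)&(P[...,2]>.1)&(P[...,2]<.125)
  if m.sum()>50:
    A=np.c_[X[m],Y[m],np.ones(m.sum())];print(c,m.sum(),np.linalg.lstsq(A,P[m][:,2],rcond=None)[0].round(4))
  m=(x[...,0]>110)&(x[...,0]>2.2*x[...,1])&(x[...,0]>2.2*x[...,2])&(abs(X)<.1)&(abs(Y)<.06)&(P[...,2]>.08)
  if m.sum():print('red',m.sum(),X[m].min(),X[m].max(),Y[m].min(),Y[m].max(),np.median(P[m][:,2]))
```

```text
t 26.15 chest [-0.0003  0.0088  0.1853] w 0.0301 gf 0.0 F [-0.7 -0.4  0.6]
[-0.05 -0.04 10.33]
side 2125 [ 0.0025 -0.002   0.1101]
red 51 -0.009071753011928446 0.009342997575401014 -0.002993977879797379 0.016182234892013363 0.09744598224111867
top 1496 [-0.0005 -0.0076  0.1099]
red 13 -0.03607204363213756 0.000999737308588151 -0.0038787939713634725 0.01253093064425164 0.10013073841870335
```

jog_arm:
  plan: "0 0 0 0 -0.1 2.5 165;0 0 0 0 0 3 165;0 0 0 0 0 2.5 165;0 0 0 0 0 1.5 165;0 0 0 0 0 0.8 165;0 0 0 0 0 0 165;0 0 0 0 0 0 255;0 0 0 0 0 0 255;0 0 0 0 0 0 255;0 0 0 0 0 0 255"
  grip_force: 40

```text
time_s: 27.08
position: [0.549, 0.0012, 0.084]
tool_rot: [[-0.971, 0.239, 0.003], [0.239, 0.971, 0.004], [-0.002, 0.004, -1.0]]
ft_force: [3.5, 11.7, -3.7]
grip_width: 0.0147
gripper_force: 42.9
```

jog_arm:
  plan: "0 0 0 -0.5 0 0 255;0 0 0 -0.6 0 0 255;0 0 0 -0.6 0 0 255;0 0 0 -0.6 0 0 255;0 0 0 -0.5 0 0 255;0 0 0 -0.4 0 0 255;0 0 0 0 0 0 255;0 0 0 0 0 0 255"

```text
time_s: 27.75
position: [0.5783, -0.0059, 0.0837]
tool_rot: [[-0.971, 0.239, -0.002], [0.239, 0.971, 0.004], [0.003, 0.004, -1.0]]
ft_force: [-3.0, 13.0, -0.7]
grip_width: 0.0148
gripper_force: 43.4
```

Run:
```python
from h import *
st()
```

```text
t 27.75 chest [0.0307 0.0079 0.0837] w 0.0148 gf 43.4 F [-3.  13.  -0.7]
```

jog_arm:
  plan: "0 0 0 -0.2 0 0 255;0 0 0 -0.2 0 0 255;0 0 0 0 0 0 255;0 0 0 0 0 0 255"

```text
time_s: 28.08
position: [0.5786, -0.006, 0.0835]
tool_rot: [[-0.971, 0.238, -0.011], [0.238, 0.971, 0.006], [0.012, 0.003, -1.0]]
ft_force: [-18.5, 15.0, 8.6]
grip_width: 0.0149
gripper_force: 44.6
```

jog_arm:
  plan: "0 0 0 0 0 0 165;0 0 0 0 0 0 165;0 0 0 0 0 -3 165;0 0 0 0 0 -4 165;0 0 0 0 0 -4 165;0 0 0 0 0 -4 165;0 0 0 0 0 -4 165;0 0 0 0 0 -4 165;0 0 0 0 0 -3.2 165;0 0 0 0.7 3.5 0 165"

```text
time_s: 28.92
position: [0.5863, 0.0221, 0.3533]
tool_rot: [[-0.969, 0.245, 0.014], [0.245, 0.969, -0.004], [-0.015, -0.001, -1.0]]
ft_force: [1.1, 0.0, -0.1]
grip_width: 0.0303
gripper_force: 0.0
```

Run:
```python
from h import *
s,p,R=st()
for c in('side','top'):
  a=grab(c);P=cloud(a);D=P-O;X=D@CX;Y=D@CY;x=a['pixels'].astype(int)
  m=(x[...,0]>110)&(x[...,0]>2.2*x[...,1])&(x[...,0]>2.2*x[...,2])&(abs(X)<.1)&(abs(Y)<.06)&(P[...,2]>.08)
  if m.sum():print(c,'red',m.sum(),X[m].min(),X[m].max(),Y[m].min(),Y[m].max(),np.median(P[m][:,2]))
  m=(abs(X)<.045)&(Y>.195)&(Y<.25)&(P[...,2]>.22)&(P[...,2]<.3)
  if m.sum():print(c,'bar',m.sum(),np.percentile(np.c_[X[m],Y[m],P[m][:,2]],[5,50,95],axis=0).round(4))
print(to(W(0,.215,.345),R,p))
```

```text
t 28.92 chest [0.0318 0.037  0.3533] w 0.0303 gf 0.0 F [ 1.1  0.  -0.1]
side red 49 0.0203932394397835 0.039267504135652484 -0.00027243901151042133 0.016626698742186606 0.09796277118798535
side bar 10 [[-0.0206  0.2097  0.266 ]
 [ 0.0112  0.213   0.2684]
 [ 0.0424  0.216   0.2705]]
top bar 133 [[-0.0427  0.199   0.2624]
 [-0.0023  0.2083  0.2676]
 [ 0.041   0.2144  0.271 ]]
[ 3.32 17.77  0.77]
```

jog_arm:
  plan: "0 0 0 0.7 3.5 0 170;0 0 0 0.7 3.5 0 170;0 0 0 0.7 3.5 0 170;0 0 0 0.7 3.5 0 170;0 0 0 0.5 3.4 0 170;0 0 0 0 0 1 170;0 0 0 0 0 0 170;0 0 0 0 0 0 170"

```text
time_s: 29.68
position: [0.5943, 0.2027, 0.3349]
tool_rot: [[-0.971, 0.239, -0.001], [0.239, 0.971, -0.0], [0.001, -0.001, -1.0]]
ft_force: [0.5, 0.5, 0.4]
grip_width: 0.0286
gripper_force: 0.0
```

Run:
```python
from h import *
s,p,R=st();print(R.round(3),to(W(0,.211,.2435),R,p))
arc('a',1.57,0,15,R0)
```

```text
t 29.68 chest [-0.0035  0.2143  0.3349] w 0.0286 gf 0.0 F [0.5 0.5 0.4]
[[-0.971  0.239 -0.001]
 [ 0.239  0.971 -0.   ]
 [ 0.001 -0.001 -1.   ]] [-0.35 -0.33  9.14]
1.47 [ 0.   -1.73 -0.38]
1.36 [ 0.   -1.76 -0.2 ]
1.26 [ 0.   -1.77 -0.01]
1.15 [-0.   -1.76  0.17]
1.05 [ 0.   -1.73  0.36]
0.94 [-0.   -1.69  0.53]
0.84 [-0.   -1.62  0.71]
0.73 [ 0.   -1.54  0.87]
0.63 [ 0.   -1.44  1.03]
0.52 [-0.   -1.32  1.17]
0.42 [-0.   -1.19  1.31]
0.31 [ 0.   -1.05  1.42]
0.21 [-0.   -0.9   1.53]
0.1 [ 0.   -0.73  1.61]
0.0 [ 0.   -0.56  1.68]
```

jog_arm:
  plan: "0 0 0 -0.3 -0.3 2 170;0 0 0 0 0 3 170;0 0 0 0 0 2.5 170;0 0 0 0 0 1.6 170;0 0 0 0 0 0 170;0 0 0 0 0 0 255;0 0 0 0 0 0 255;0 0 0 0 0 0 255;0 0 0 0 0 0 255"
  grip_force: 40

```text
time_s: 30.43
position: [0.5981, 0.1989, 0.2489]
tool_rot: [[-0.971, 0.24, 0.009], [0.24, 0.971, 0.002], [-0.008, 0.004, -1.0]]
ft_force: [-1.1, 2.9, 17.5]
grip_width: 0.0097
gripper_force: 39.2
```

Run:
```python
from h import *
st()
```

```text
t 30.43 chest [0.001  0.2115 0.2489] w 0.0097 gf 39.2 F [-1.1  2.9 17.5]
```

jog_arm:
  plan: "0 0 0 0 -1.7 -0.8 255;0 0 0 0 -1.75 -0.2 255;0 0 0 0 -1.75 0 255;0 0 0 0 -1.75 0.15 255;0 0 0 0 -1.75 0.35 255;0 0 0 0 -1.7 0.55 255;0 0 0 0 -1.6 0.7 255;0 0 0 0 -1.55 0.85 255"

```text
time_s: 31.1
position: [0.5651, 0.066, 0.23]
tool_rot: [[-0.97, 0.241, 0.006], [0.241, 0.971, 0.0], [-0.006, 0.002, -1.0]]
ft_force: [6.3, 2.1, -0.2]
grip_width: 0.0092
gripper_force: 40.8
```

Run:
```python
from h import *
st(); print(bar('a',.73)-O)
```

```text
t 31.1 chest [0.0008 0.0747 0.23  ] w 0.0092 gf 40.8 F [ 6.3  2.1 -0.2]
[0.01754065 0.07141288 0.2422326 ]
```

jog_arm:
  plan: "0 0 0 0 -1.45 1.05 255;0 0 0 0 -1.3 1.2 255;0 0 0 0 -1.2 1.3 255;0 0 0 0 -1.05 1.4 255;0 0 0 0 -0.9 1.5 255;0 0 0 0 -0.7 1.4 255;0 0 0 0 -0.4 1 255;0 0 0 0 -0.2 0.7 255;0 0 0 0 0 0.3 255;0 0 0 0 0 0 255"

```text
time_s: 31.93
position: [0.5478, -0.0042, 0.1312]
tool_rot: [[-0.971, 0.241, 0.003], [0.241, 0.971, -0.003], [-0.004, -0.002, -1.0]]
ft_force: [0.4, -6.8, 4.9]
grip_width: 0.0093
gripper_force: 42.2
```

Run:
```python
from h import *
st()
```

```text
t 31.93 chest [0.0006 0.0023 0.1312] w 0.0093 gf 42.2 F [ 0.4 -6.8  4.9]
```

Press down a little more, then release and check.

jog_arm:
  plan: "0 0 0 0 0 0.2 255;0 0 0 0 0 0.2 255;0 0 0 0 0 0.2 255;0 0 0 0 0 0 255;0 0 0 0 0 0 255"

```text
time_s: 32.35
position: [0.5482, -0.0044, 0.1301]
tool_rot: [[-0.971, 0.24, 0.008], [0.24, 0.971, -0.006], [-0.009, -0.004, -1.0]]
ft_force: [-14.2, -5.8, 44.7]
grip_width: 0.0096
gripper_force: 46.5
```

jog_arm:
  plan: "0 0 0 0 0 0 165;0 0 0 0 0 0 165;0 0 0 0 0 0 165;0 0 0 0 0 -3 165;0 0 0 0 0 -4 165;0 0 0 2 0 -4 165;0 0 0 4 0 -3 165;0 0 0 4 0 0 165;0 0 0 4 0 0 165;0 0 0 0 0 0 165"

```text
time_s: 33.18
position: [0.4126, 0.0315, 0.2555]
tool_rot: [[-0.971, 0.238, -0.004], [0.238, 0.971, 0.001], [0.004, -0.0, -1.0]]
ft_force: [1.6, -0.2, 0.2]
grip_width: 0.0302
gripper_force: 0.0
```

Run:
```python
from h import *
st()
for c in('side','top'):
  a=grab(c);P=cloud(a);D=P-O;X=D@CX;Y=D@CY
  for lo,hi in((-.155,-.04),(-.02,.155)):
    m=(abs(X)<.09)&(Y>lo)&(Y<hi)&(P[...,2]>.1)&(P[...,2]<.13)
    if m.sum()>50:
      A=np.c_[X[m],Y[m],np.ones(m.sum())];print(c,m.sum(),np.linalg.lstsq(A,P[m][:,2],rcond=None)[0].round(4))
  for n in ['fish_center','slip_cup','glaze_jar','sponge','kiln_prop','brush']:
    for r in models.tip_of(c,n)[:1]: print(c,n,np.round(r['at'],1))
```

```text
t 33.18 chest [-0.1391  0.0047  0.2555] w 0.0302 gf 0.0 F [ 1.6 -0.2  0.2]
side 2097 [ 0.0002 -0.0022  0.1101]
side 2304 [ 0.0015 -0.0005  0.1103]
side fish_center [204.9 164.8]
side slip_cup [243.  145.2]
side glaze_jar [228.8 288.1]
side sponge [231.6 288.4]
side kiln_prop [278.6 148.3]
side brush [209.2 222.7]
top 1615 [ 0.0015 -0.0088  0.1098]
top 1846 [0.0003 0.0011 0.1108]
top fish_center [162.7 227.6]
top slip_cup [141.6 187.8]
top glaze_jar [378.3 165.6]
top sponge [310.  242.1]
top kiln_prop [166.6 152.4]
top brush [244.1 239.9]
```

Both leaves are flat and the other things are where they were, so I'm handing in.

```bash
python3 -c "
from rig import job; print(job.close_job())"
```

```text
the job is handed in; nothing more can be done
None
```

The plaque lies flat on the chest floor between the pot and the brick; the passive leaf is down with its bolt fully home, the active leaf is down over it, and the job was handed in at about 33 s.

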